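# Set a gearbox selector to neutral, three clicks back from the low-gear stop

## Task

The gearbox control unit on the wooden blocks needs its selector in neutral before the position sensor can go on. With a fingertip push the selector lever counter-clockwise (seen from above) all the way to its low-gear stop, then push it back three clicks, counting them, and leave it resting in that notch without running on into the next one. Only push the lever, do not grip it or force it, and leave everything else on the bench where it lies.

Things in the scene. Friction and masses are not known exactly. Their poses are not given: they have to be found in the camera images.
- unit: gearbox control unit, fixed: cast aluminium cover half, 200 x 300 mm, flange top 105 mm above the bench, on two wooden blocks, with an aluminium valve body, copper-brown solenoids and a black module on top (fixed parts off the lever's shaft are at most 147 mm high). Origin on the bench under its middle; x points from its front (lever side) to its back, y to its left seen from the front, z up
- shaft_top (a point): top of the upright selector shaft, 176 mm above the bench, at x -50, y -20 mm in the unit's frame: the lever turns about this axis. A sprung roller on a toothed plate holds the lever in six notches; halfway between two it tips over and springs into the next by itself (a click), ahead of the finger. To leave a notch takes about 4 N at the ball, falling to nothing at the tipping point
- stud (a point): centre of the 16 mm steel ball on the lever's free end, 182 mm above the bench, 90 mm from the shaft axis. The lever is a flat dark steel bar, 18 mm wide, underside 158 and top 166 mm above the bench, ending 10 mm beyond the ball, which stands on a thin neck on it. The bar's end sticks out over the unit's front edge: fixed things below it are at most 105 mm high
- selector (a joint): angle q of the lever (rad), growing counter-clockwise seen from above; the lever points from the shaft along pi - 0.436 + q in the unit's frame (q 0.436: straight out of the front). Notches 10 degrees (16 mm at the ball) apart, at 0 (park), 0.175 (reverse), 0.349 (neutral), 0.524 (drive), 0.698 (second), 0.873 (low); solid stops 0.035 beyond the end notches
- driver1: blue-black screwdriver, 220 mm long, 26 mm thick handle, lying on the bench left of the control unit; origin under its middle
- driver2: like driver1, 200 mm long
- driver3: like driver1, 170 mm long
- wrench: flat steel combination wrench, 180 mm long, 8 mm thick, lying on the bench in front of the control unit; origin under its middle
- grease: round white jar with a dark lid, 62 mm diameter, 62 mm high, standing on the bench near the control unit; origin under its middle
- sensor: the selector position sensor still to be fitted: black ring 58 mm across, 22 mm high, with a plug socket on one side, lying on the bench near the control unit; origin under the middle of the ring
- socket: small steel socket, 24 mm diameter, 30 mm high, standing on the black electronics module of the control unit (its foot 127 mm above the bench); origin under its middle
- solenoid: spare solenoid valve, 62 mm long, 22 mm thick, lying on the bench in front of the control unit below the sweep of the lever; origin under its middle

How it is judged:
By the outcome, as a careful person would: the job done as asked, in the order asked, and still so for the second after the job is handed in, with the robot touching nothing.
It also fails if it takes over 72 s, if anything falls off the work surface, if the arm or the gripper's body presses on something with over 40 N, if the wrist force passes 120 N, or if a joint passes its speed limit or range.

## Robot

A 6-joint arm with a two-finger parallel gripper is mounted at the origin on the work surface. World frame = base frame: x ahead of the robot, y to its left, z up, the work surface at z = 0. Lengths are in m, angles in rad, forces in N, time in s.
With the tool pointing down it reaches from about 0.35 to 0.975 m from the base axis. Payload 4.9 kg.
Tool frame: the origin (TCP) lies between the finger pads; the fingertips stand 17 mm ahead of it and the grasp point (between the pads) lies 2 mm behind it (robot.tip_reach is the x of the fingertips in the tool frame, in m); x points along the fingers, y is the direction in which the jaws open and shut, and the axes are right-handed (so a half turn about x gives the same grasp; the last joint's range is limited). The gripper opens to 85 mm and grips with 20 to 120 N. Pads are 22 mm wide; open, the fingers measure 114 mm over their backs; the gripper's body (76 mm by 85 mm) begins 54 mm behind the grasp point. The pads swing forward as they close: fully open they stand 13 mm farther back than shut.
Start: joints at [-1.328, 0.053, 1.613, -0, 1.476, -0.119], TCP at [0.221, -0.585, 0.248] pointing down, gripper open.
Joint ranges: [-3.01, 3.01], [-1.01, 2.22], [0.06, 2.58], [-1.02, 4.17], [0.09, 2.62], [-3.14, 3.14]. Speed limits (rad/s): [2.57, 2.57, 3.14, 3.14, 3.14, 3.14].

## Interface

Orientations are given as a unit quaternion [x, y, z, w].
In Python, from cell import robot gives the robot as it stands.
- The arm moves only by the tool servo_tool, never from a script. Its argument "moves" is a list of rows, each a list of 3 entries, a list of its own where there are three numbers: the opening, from 0 (shut) to 1 (fully open), then the shift along the world's x, y, z in m, then the turn, a rotation vector about the world's x, y, z in degrees. A call has 1 to 5 rows; each row shifts and turns the commanded pose from where the row before left it; what a row does not reach is not made up. A row lasts 1/12 s, in which the tool goes at most 41.7 mm and 7.16 degrees, less where a joint would pass 70% of its speed; a pose out of reach is approached as far as the arm can. A call with a gripper value outside its range is refused whole. The fingers move at their own pace and stop on an object; "squeeze" is the grip in N (left out, the last holds). Time passes only in rows, so rows that do not move let the fingers close. It gives the time, the measured TCP pose, the force and the opening at its end, in the units of the state.
- robot.sense(): the state, without advancing time (a new reading comes with each control period).
- robot.capture(name): name is "scene" or "top" or "wrist"; returns the picture (420x560x3 uint8, red, green, blue); there is no depth.
- robot.camera_model(name): a dict with "camera_matrix" (3x3 intrinsics, pixels), "world_from_camera" (4x4, takes a point from camera to world coordinates); the wrist camera has in their place "mount" (4x4, takes a point from camera to tool coordinates, whose origin is the TCP and whose axes are the tool frame's). Camera axes: x right, y up, looking along -z (the intrinsics and any distortion apply to the point x, -y, -z); pixel columns grow to the right and rows downward; lengths in m; the calibration is good to about 2 mm. A picture is of the moment at which its call begins: read the wrist's pose just before it. camera_model takes no time and is no camera call.
- robot.job_done(): hands the job in, once; it reports no verdict.
The state is a dict: "time": time; "joint_positions": joint angles; "joint_vel": joint speeds; "joint_efforts": joint torques, N m; "tool_pos": TCP position; "ee_rot": TCP orientation; "wrist_force": force on the tool from outside, world axes, zero at the start; "torque": the same for the moment, N m; "grip_width": finger opening in m.
Only numpy, scipy, OpenCV 4.12 (cv2) and the standard library are available. Lean on these libraries where they do the work, as an engineer would, in place of code of your own. Each camera call takes 0.05 s, during which the arm holds its last target.

## Working session

There is one attempt and no reset: what is moved stays moved. The work goes in short steps, Python scripts to look and compute and a tool call to move; the robot and the scene stay as the last step left them, time stands still between calls to the robot, and variables do not carry over. Pictures are saved under pics/ and viewed, and the job is handed in when it is done.

Besides the shell and the picture viewer there is one more tool, called after "Request:" as name(argument=value, ...), one argument or row to a line, values as JSON. servo_tool: Moves the arm, as the interface text tells. Its arguments: {"type":"object","properties":{"moves":{"type":"array"},"squeeze":{"type":"number"}},"required":["moves"]}

```bash
mkdir -p pics; ls; python3 - <<'E'
from cell import robot
import cv2
print(robot.sense())
for n in("scene","top","wrist"):
    im=robot.capture(n); cv2.imwrite(f"pics/{n}0.png",im[:,:,::-1]); m=robot.camera_model(n); print(n,m)
E
```

```text
pics
{'time': 0.0, 'joint_positions': array([-1.32800994e+00,  5.33665243e-02,  1.61428173e+00,  1.06857382e-05,
        1.47596653e+00, -1.18984046e-01]), 'joint_vel': array([-0.00062227, -0.00065317, -0.00179305, -0.00130306, -0.00083182,
       -0.00165023]), 'joint_efforts': array([ 1.26420699e-03, -3.93676829e+01, -3.70177102e+01, -6.37588840e-06,
        6.99996526e-03,  1.90114953e-06]), 'tool_pos': array([ 0.22107998, -0.5839789 ,  0.2470643 ]), 'ee_rot': array([-0.69552945, -0.12792218,  0.6956104 , -0.12649459]), 'wrist_force': array([-0.50568371,  0.36952611, -0.521669  ]), 'torque': array([ 0.03611262, -0.00326594, -0.03120785]), 'grip_width': 0.08538819980573631}
scene {'camera_matrix': array([[390.54621995,   0.        , 279.54931454],
       [  0.        , 390.54621995, 208.30740232],
       [  0.        ,   0.        ,   1.        ]]), 'world_from_camera': array([[-0.411112  , -0.49500687,  0.76547706,  1.24253459],
       [ 0.91158152, -0.2255079 ,  0.34375184,  0.41033718],
       [ 0.0024616 ,  0.83911524,  0.54394812,  0.64117297],
       [ 0.        ,  0.        
[... 304 characters left out ...]
8547 ,  0.01495628,  0.00817901,  0.0885182 ],
       [ 0.00945006,  0.08699022,  0.99616434,  1.27855601],
       [ 0.        ,  0.        ,  0.        ,  1.        ]])}
wrist {'camera_matrix': array([[369.78043761,   0.        , 277.8479313 ],
       [  0.        , 369.78043761, 211.8443755 ],
       [  0.        ,   0.        ,   1.        ]]), 'mount': array([[-2.15733620e-04,  3.12350601e-01, -9.49966871e-01,
        -1.25504167e-01],
       [ 9.99999961e-01,  2.36686556e-04, -1.49273019e-04,
         4.71425558e-04],
       [ 1.78218870e-04, -9.49966866e-01, -3.12350640e-01,
        -7.98546246e-02],
       [ 0.00000000e+00,  0.00000000e+00,  0.00000000e+00,
         1.00000000e+00]])}
```

View pics/top0.png

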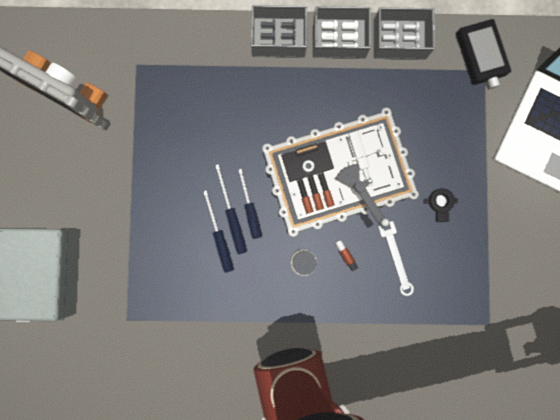

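View pics/scene0.png

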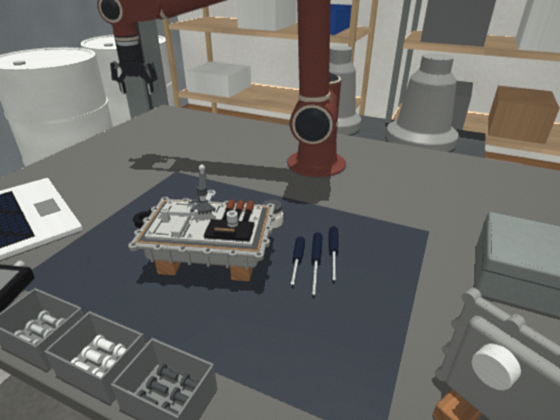

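```bash
python3 - <<'E'
import cv2
im=cv2.imread("pics/top0.png"); c=im[95:305,250:470]; cv2.imwrite("pics/topc.png",cv2.resize(c,None,fx=2.8,fy=2.8,interpolation=cv2.INTER_CUBIC))
im=cv2.imread("pics/scene0.png"); c=im[150:290,120:300]; cv2.imwrite("pics/scenec.png",cv2.resize(c,None,fx=4,fy=4,interpolation=cv2.INTER_CUBIC))
E
```

```text
(no output)
```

View pics/topc.png

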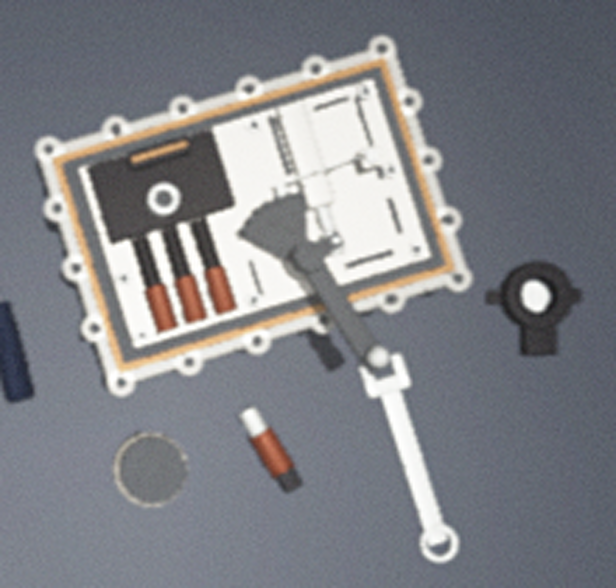

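View pics/scenec.png

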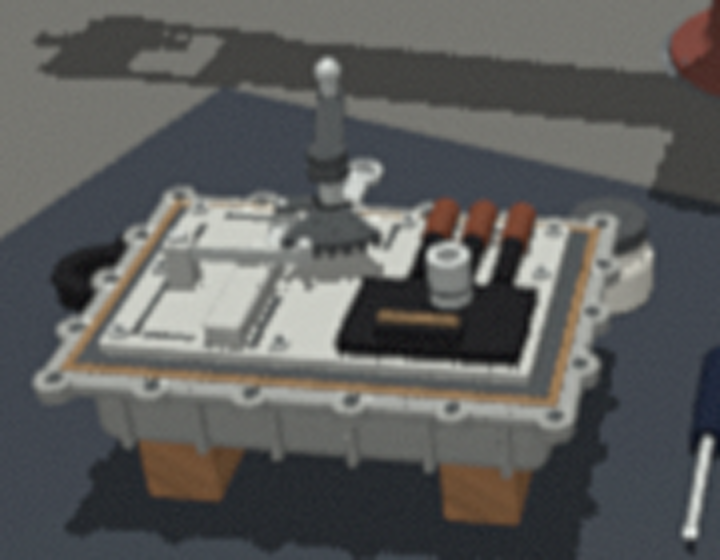

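```bash
cat > h.py <<'E'
import numpy as np
from cell import robot
def ray(n,u,v,pose=None):
    m=robot.camera_model(n);K=m["camera_matrix"]
    T=m["world_from_camera"] if n!="wrist" else pose@m["mount"]
    d=T[:3,:3]@np.array([(u-K[0,2])/K[0,0],-(v-K[1,2])/K[1,1],-1]); return T[:3,3],d/np.linalg.norm(d)
def plane(n,u,v,z,pose=None):
    o,d=ray(n,u,v,pose); return o+d*(z-o[2])/d[2]
def tri(a,b):
    A=np.zeros((3,3));B=np.zeros(3)
    for o,d in(a,b):
        P=np.eye(3)-np.outer(d,d);A+=P;B+=P@o
    x=np.linalg.solve(A,B); return x,[np.linalg.norm((np.eye(3)-np.outer(d,d))@(x-o)) for o,d in(a,b)]
def proj(n,p,pose=None):
    m=robot.camera_model(n);K=m["camera_matrix"]
    T=m["world_from_camera"] if n!="wrist" else pose@m["mount"]
    q=np.linalg.inv(T)@np.append(p,1); q=q[:3]
    return K[0,0]*q[0]/-q[2]+K[0,2],K[1,1]*-q[1]/-q[2]+K[1,2]
def pose(s):
    from scipy.spatial.transform import Rotation as R
    T=np.eye(4);T[:3,:3]=R.from_quat(s["ee_rot"]).as_matrix();T[:3,3]=s["tool_pos"];return T
E
python3 - <<'E'
from h import *
import cv2
t=lambda u,v:(u/2.8+250-.3,v/2.8+95-.3)
s=lambda u,v:(u/4+120-.4,v/4+150-.4)
C=[plane("top",*t(*p),.105) for p in((382,48),(48,149),(121,382),(458,278))] # BR(back right) BL FL FR
C=np.array(C);print(C, [np.linalg.norm(C[i]-C[(i+1)%4]) for i in range(4)])
cs=np.array([plane("scene",*s(*p),.105) for p in((48,380),(557,412),(602,222),(180,193))]);print(cs)
for i,(a,b) in enumerate(zip(((382,48),(48,149),(121,382),(458,278)),((48,380),(557,412),(602,222),(180,193)))):
    print("tri",tri(ray("top",*t(*a)),ray("scene",*s(*b))))
c=C.mean(0);x=(C[0]+C[1]-C[2]-C[3]);yaw=np.arctan2(x[1],x[0]);y=C[1]+C[2]-C[0]-C[3];print(c,yaw,np.arctan2(-y[0],y[1]))
ex=np.array([np.cos(yaw),np.sin(yaw),0]);ey=np.array([-ex[1],ex[0],0])
sh=c-.05*ex-.02*ey;print("shaft",sh,"seen",plane("top",*t(313,252),.176))
b=tri(ray("top",*t(377,357)),ray("scene",*s(327,70)));print("ball",b,plane("top",*t(377,357),.182))
for B in (b[0],plane("top",*t(377,357),.182)):
    d=B-sh; a=np.arctan2(d[1],d[0])-yaw;print("r",np.hypot(d[0],d[1]),"q",(a-np.pi+.436+np.pi)%(2*np.pi)-np.pi)
for q in (0,.175,.349,.524,.698,.873):
    a=yaw+np.pi-.436+q; print(q,sh[:2]+.09*np.array([np.cos(a),np.sin(a)]))
E
```

```text
[[ 0.75417973 -0.16387086  0.105     ]
 [ 0.66763131  0.10322822  0.105     ]
 [ 0.48282863  0.04286348  0.105     ]
 [ 0.56916962 -0.22359298  0.105     ]] [np.float64(0.2807713441468571), np.float64(0.19441176424807483), np.float64(0.2800960758337211), np.float64(0.19441058317270854)]
[[ 0.75725441 -0.164805    0.105     ]
 [ 0.6658463   0.10293874  0.105     ]
 [ 0.48427329  0.04332326  0.105     ]
 [ 0.56721148 -0.22429219  0.105     ]]
tri (array([ 0.75541268, -0.16524539,  0.10333478]), [np.float64(0.001218607460552389), np.float64(0.0012186074605521774)])
tri (array([0.66728183, 0.10343118, 0.10625776]), [np.float64(0.00024169219402011974), np.float64(0.000241692194020087)])
tri (array([0.48289833, 0.04275019, 0.10404744]), [np.float64(8.335544927086125e-05), np.float64(8.335544927088202e-05)])
tri (array([ 0.56888762, -0.22303571,  0.10629336]), [np.float64(0.0002446180737346609), np.float64(0.00024461807373475186)])
[ 0.61845232 -0.06034304  0.105     ] 0.31398170104381096 0.3133567104427932
shaft [ 0.57707372 -0.09480767  0.105     ] seen [ 0.57913844 -0.09647445  0.176     ]
ball (array([ 0.50142008, -0.14331736,  0.1817799 ]), [np.float64(0.0005761719530915163), np.float64(0.0005761719530915696)]) [ 0.50111208 -0.14276164  0.182     ]
r 0.08987025437095167 q 0.6921876913190559
r 0.08983180158084737 q 0.6851293779022471
0 [ 0.48774287 -0.08385325]
0.175 [ 0.4872     -0.09957379]
0.349 [ 0.48938221 -0.11506106]
0.524 [ 0.49424784 -0.13001953]
0.698 [ 0.50159449 -0.14382692]
0.873 [ 0.51128197 -0.15621978]
```

```bash
python3 - <<'E'
from cell import robot
from scipy.spatial.transform import Rotation as R
print(R.from_quat(robot.sense()["ee_rot"]).as_matrix().round(3), robot.tip_reach)
E
```

```text
[[-0.     0.354 -0.935]
 [ 0.002 -0.935 -0.354]
 [-1.    -0.002 -0.   ]] 0.017
```

View pics/wrist0.png

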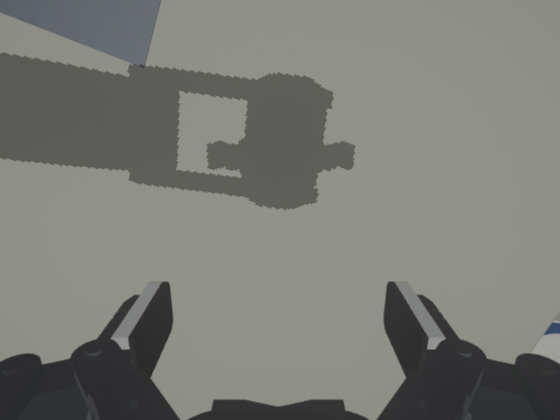

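Request:
servo_tool(
  moves=[
    [0,[0.017,0.032,0],[0,0,3]],
    [0,[0.017,0.032,0],[0,0,3]],
    [0,[0.017,0.032,0],[0,0,3]],
    [0,[0.017,0.032,0],[0,0,3]],
    [0,[0.017,0.032,0],[0,0,3]],
  ],
  squeeze=20,
)

```text
time: 0.57
tool_pos: [0.3065, -0.4228, 0.2478]
ee_rot: [0.673, 0.218, -0.673, 0.217]
wrist_force: [0.5, -0.3, 0.2]
grip_width: 0.0256
```

Request:
servo_tool(
  moves=[
    [0,[0.017,0.032,0],[0,0,0]],
    [0,[0.017,0.032,0],[0,0,0]],
    [0,[0.017,0.032,0],[0,0,0]],
    [0,[0.017,0.032,0],[0,0,0]],
    [0,[0.017,0.032,0],[0,0,0]],
  ],
)

```text
time: 0.98
tool_pos: [0.3915, -0.2627, 0.248]
ee_rot: [0.673, 0.217, -0.673, 0.217]
wrist_force: [0.8, -0.5, -0.2]
grip_width: -0.0005
```

Request:
servo_tool(
  moves=[
    [0,[0.017,0.032,0],[0,0,0]],
    [0,[0.017,0.032,0],[0,0,0]],
    [0,[0.017,0.032,0],[0,0,0]],
    [0,[0.017,0.032,0],[0,0,0]],
    [0,[0.017,0.032,0],[0,0,0]],
  ],
)

```text
time: 1.4
tool_pos: [0.4765, -0.1027, 0.2481]
ee_rot: [0.673, 0.217, -0.673, 0.217]
wrist_force: [0.1, -1.1, -0.6]
grip_width: 0.0001
```

```bash
python3 - <<'E'
from h import *
import cv2
s=robot.sense();print(s)
for n in("wrist","scene","top"):
    im=robot.capture(n); cv2.imwrite(f"pics/{n}1.png",im[:,:,::-1])
T=pose(s)
for z in(.0170,): print([proj("wrist",(T@np.array([.017,y,zz,1]))[:3],T) for y in(-.0145,.0145) for zz in (-.011,.011)])
print("ball pred",proj("wrist",[.5014,-.1433,.182],T))
im=cv2.imread("pics/scene1.png"); c=im[100:290,100:300]; cv2.imwrite("pics/scenec1.png",cv2.resize(c,None,fx=3,fy=3,interpolation=cv2.INTER_CUBIC))
E
```

```text
{'time': 1.4, 'joint_positions': array([-3.64987258e-01, -2.86038212e-01,  1.92402613e+00, -6.04976451e-05,
        1.50353503e+00,  5.82150410e-01]), 'joint_vel': array([ 0.90400748,  0.2841624 , -0.2238401 , -0.00287521, -0.06228122,
        0.89487539]), 'joint_efforts': array([ -4.09610599, -27.00830698, -36.01341605,   0.04819447,
         0.21898855,  -0.73793655]), 'tool_pos': array([ 0.47654805, -0.10267718,  0.24814167]), 'ee_rot': array([ 0.6730112 ,  0.21690984, -0.67299951,  0.21697398]), 'wrist_force': array([ 0.1429139 , -1.1136352 , -0.55247928]), 'torque': array([-0.00407414, -0.09316525, -0.04818222]), 'grip_width': 0.0001036268693076124}
[(np.float64(242.73512786685637), np.float64(260.8481632116054)), (np.float64(244.21797283988428), np.float64(305.9945799916689)), (np.float64(311.1059019855812), np.float64(260.8333875435044)), (np.float64(309.7186294129092), np.float64(305.97992716065426))]
ball pred (np.float64(361.5254496941673), np.float64(246.03804642677758))
```

View pics/wrist1.png

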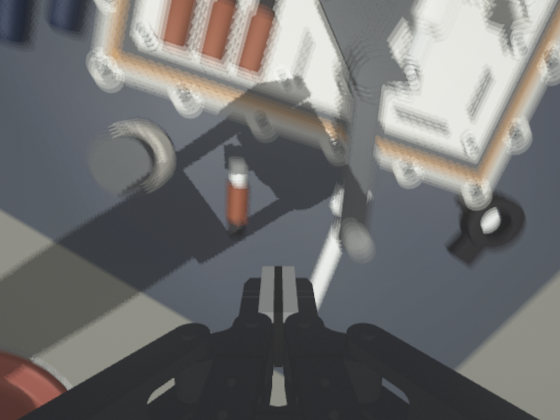

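View pics/scenec1.png

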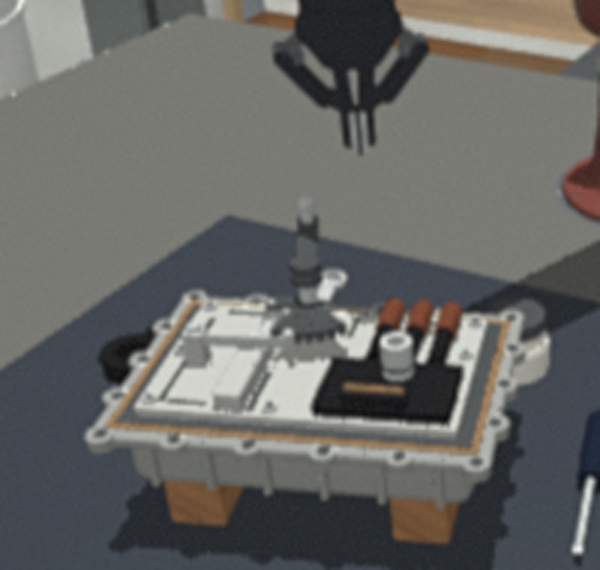

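Request:
servo_tool(
  moves=[
    [0,[0,0,-0.02],[0,0,0]],
    [0,[0,0,-0.02],[0,0,0]],
    [0,[0,0,-0.019],[0,0,0]],
    [0,[0,0,0],[0,0,0]],
    [0,[0,0,0],[0,0,0]],
  ],
)

```text
time: 1.97
tool_pos: [0.4751, -0.1051, 0.1881]
ee_rot: [-0.672, -0.217, 0.674, -0.216]
wrist_force: [-0.2, 0.1, -0.4]
grip_width: -0.0
```

```bash
python3 - <<'E'
from h import *
import cv2
s=robot.sense();print(s["tool_pos"],s["wrist_force"],s["time"])
for n in("wrist","scene"):
    im=robot.capture(n); cv2.imwrite(f"pics/{n}2.png",im[:,:,::-1])
T=pose(s)
print("ball pred",proj("wrist",[.5014,-.1433,.182],T),proj("wrist",T[:3,3]+[0,0,-.017],T))
im=cv2.imread("pics/scene2.png"); c=im[140:240,160:280]; cv2.imwrite("pics/scenec2.png",cv2.resize(c,None,fx=5,fy=5,interpolation=cv2.INTER_CUBIC))
E
```

```text
[ 0.47506026 -0.10514176  0.18813791] [-0.17265774  0.07700333 -0.43493842] 1.9667
ball pred (np.float64(391.109802688875), np.float64(299.1184882429086)) (np.float64(277.0323872620484), np.float64(283.8355133663349))
```

View pics/wrist2.png

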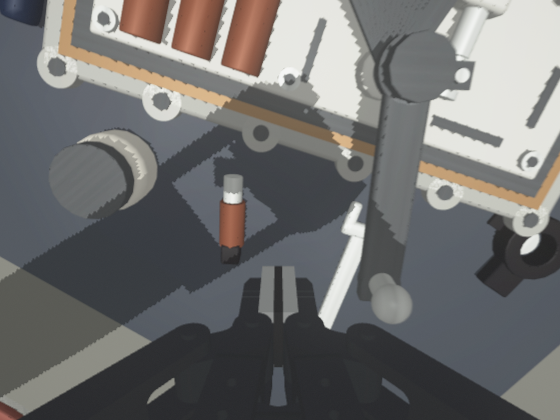

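View pics/scenec2.png

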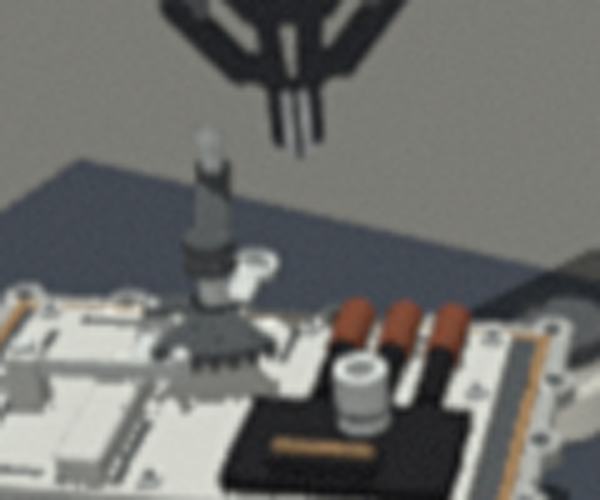

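Request:
servo_tool(
  moves=[
    [0,[0.004,-0.006,0],[0,0,0]],
    [0,[0.004,-0.006,0],[0,0,0]],
    [0,[0.003,-0.005,0],[0,0,0]],
    [0,[0,0,0],[0,0,0]],
  ],
)

```text
time: 2.4
tool_pos: [0.4882, -0.1228, 0.1902]
ee_rot: [0.673, 0.216, -0.673, 0.217]
wrist_force: [-0.2, -0.7, 0.5]
grip_width: 0.0002
```

Request:
servo_tool(
  moves=[
    [0,[0.0005,-0.0008,0],[0,0,0]],
    [0,[0.0005,-0.0008,0],[0,0,0]],
    [0,[0.0005,-0.0008,0],[0,0,0]],
    [0,[0.0005,-0.0008,0],[0,0,0]],
  ],
)

```text
time: 2.73
tool_pos: [0.4892, -0.1246, 0.1892]
ee_rot: [-0.673, -0.217, 0.673, -0.217]
wrist_force: [-0.7, -0.6, -0.6]
grip_width: -0.0001
```

Request:
servo_tool(
  moves=[
    [0,[0.0005,-0.0008,0],[0,0,0]],
    [0,[0.0005,-0.0008,0],[0,0,0]],
    [0,[0.0005,-0.0008,0],[0,0,0]],
    [0,[0.0005,-0.0008,0],[0,0,0]],
  ],
)

```text
time: 3.07
tool_pos: [0.4908, -0.1274, 0.189]
ee_rot: [-0.673, -0.218, 0.673, -0.216]
wrist_force: [-1.6, 3.0, 0.7]
grip_width: -0.0003
```

Request:
servo_tool(
  moves=[
    [0,[0.0005,-0.0008,0],[0,0,0]],
    [0,[0.0005,-0.0008,0],[0,0,0]],
    [0,[0.0005,-0.0008,0],[0,0,0]],
    [0,[0.0005,-0.0008,0],[0,0,0]],
  ],
)

```text
time: 3.4
tool_pos: [0.4933, -0.1315, 0.1892]
ee_rot: [0.673, 0.217, -0.673, 0.217]
wrist_force: [-1.5, -0.1, 0.3]
grip_width: -0.0003
```

Request:
servo_tool(
  moves=[
    [0,[0.0008,-0.0011,0],[0,0,0]],
    [0,[0.0008,-0.0011,0],[0,0,0]],
    [0,[0.0008,-0.0011,0],[0,0,0]],
    [0,[0.0008,-0.0011,0],[0,0,0]],
  ],
)

```text
time: 3.73
tool_pos: [0.4968, -0.1359, 0.1896]
ee_rot: [0.673, 0.217, -0.673, 0.217]
wrist_force: [-0.3, 0.3, -0.3]
grip_width: 0.0001
```

Request:
servo_tool(
  moves=[
    [0,[0.0008,-0.0011,0],[0,0,0]],
    [0,[0.0008,-0.0011,0],[0,0,0]],
    [0,[0.0008,-0.0011,0],[0,0,0]],
  ],
)

```text
time: 3.98
tool_pos: [0.4987, -0.1387, 0.1893]
ee_rot: [-0.673, -0.217, 0.673, -0.217]
wrist_force: [-1.2, 3.5, 1.4]
grip_width: -0.0001
```

Request:
servo_tool(
  moves=[
    [0,[0.0006,-0.0008,0],[0,0,0]],
    [0,[0.0006,-0.0008,0],[0,0,0]],
  ],
)

```text
time: 4.15
tool_pos: [0.4998, -0.1399, 0.1892]
ee_rot: [-0.673, -0.218, 0.673, -0.216]
wrist_force: [-1.9, 3.2, 1.5]
grip_width: -0.0001
```

Request:
servo_tool(
  moves=[
    [0,[0.0006,-0.0008,0],[0,0,0]],
    [0,[0.0006,-0.0008,0],[0,0,0]],
  ],
)

```text
time: 4.32
tool_pos: [0.5008, -0.1413, 0.1891]
ee_rot: [-0.673, -0.218, 0.673, -0.216]
wrist_force: [-4.0, 6.2, 3.6]
grip_width: -0.0002
```

Request:
servo_tool(
  moves=[
    [0,[0.0006,-0.0008,0],[0,0,0]],
    [0,[0,0,0],[0,0,0]],
  ],
)

```text
time: 4.48
tool_pos: [0.5009, -0.1414, 0.189]
ee_rot: [-0.672, -0.219, 0.674, -0.215]
wrist_force: [-6.0, 7.0, 4.3]
grip_width: 0.0001
```

```bash
python3 - <<'E'
from h import *
import cv2
s=robot.sense();print(s["tool_pos"],s["wrist_force"],s["time"])
for n in("wrist","top","scene"):
    im=robot.capture(n); cv2.imwrite(f"pics/{n}3.png",im[:,:,::-1])
T=pose(s)
for q in(.698,.873,.908):
    a=.314+np.pi-.436+q; b=np.array([.5771+.09*np.cos(a),-.0948+.09*np.sin(a),.182]); print(q,b,proj("wrist",b,T),proj("scene",b))
im=cv2.imread("pics/scene3.png"); c=im[140:240,160:280]; cv2.imwrite("pics/scenec3.png",cv2.resize(c,None,fx=5,fy=5,interpolation=cv2.INTER_CUBIC))
E
```

```text
[ 0.50088337 -0.14136938  0.18902791] [-5.96095831  6.98285902  4.28967982] 4.4833
0.698 [ 0.50162168 -0.14382063  0.182     ] (np.float64(282.90410871534226), np.float64(297.8644850227602)) (np.float64(201.3586766337411), np.float64(167.0493140259735))
0.873 [ 0.51130938 -0.15621331  0.182     ] (np.float64(321.45733416950793), np.float64(296.62289803589266)) (np.float64(195.1708437103876), np.float64(167.69777461639583))
0.908 [ 0.5134987 -0.1584779  0.182    ] (np.float64(329.15438755343985), np.float64(295.6637635820292)) (np.float64(193.94150825471934), np.float64(167.88450456397698))
```

View pics/wrist3.png

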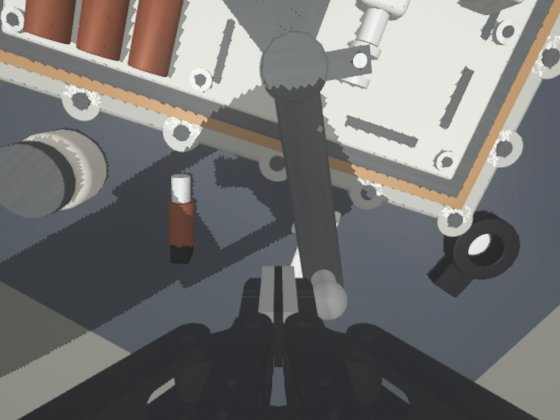

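View pics/scenec3.png

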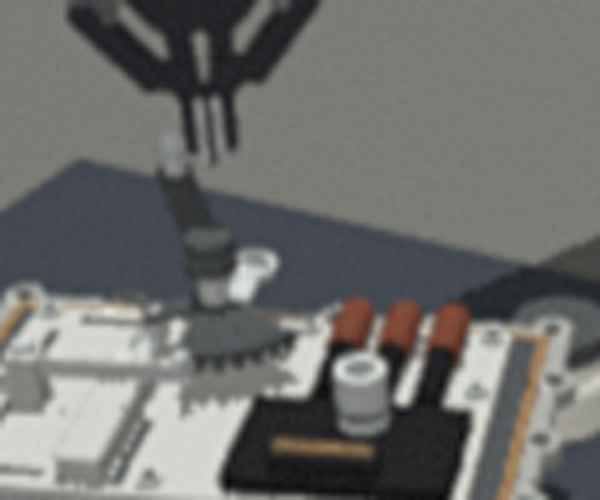

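Request:
servo_tool(
  moves=[
    [0,[-0.005,0.006,0],[0,0,0]],
    [0,[-0.005,0.007,0],[0,0,0]],
    [0,[0,0,0.025],[0,0,-2]],
    [0,[0,0,0.025],[0,0,-3]],
    [0,[0,0,0],[0,0,-3]],
  ],
)

```text
time: 5.05
tool_pos: [0.494, -0.1307, 0.2452]
ee_rot: [0.689, 0.166, -0.684, 0.171]
wrist_force: [0.2, -0.2, 1.2]
grip_width: 0.0
```

Request:
servo_tool(
  moves=[
    [0,[0.016,-0.02,0],[0,0,-3]],
    [0,[0.016,-0.019,0],[0,0,0]],
    [0,[0.016,-0.018,0],[0,0,0]],
    [0,[0,0,0],[0,0,0]],
    [0,[0,0,0],[0,0,0]],
  ],
)

```text
time: 5.47
tool_pos: [0.54, -0.1874, 0.2391]
ee_rot: [-0.691, -0.151, 0.691, -0.151]
wrist_force: [-0.7, -0.5, 0.3]
grip_width: 0.0002
```

```bash
python3 - <<'E'
from h import *
import cv2
s=robot.sense();print(s["tool_pos"],s["wrist_force"],s["time"])
for n in("wrist","scene"):
    im=robot.capture(n); cv2.imwrite(f"pics/{n}4.png",im[:,:,::-1])
T=pose(s);print(np.degrees(np.arctan2(T[1,1],T[0,1])))
for q in(.698,.873,.908):
    a=.314+np.pi-.436+q; b=np.array([.5771+.09*np.cos(a),-.0948+.09*np.sin(a),.182]); print(q,b,proj("wrist",b,T),proj("scene",b))
E
```

```text
[ 0.53995695 -0.18740549  0.23905868] [-0.69484217 -0.4527345   0.3319314 ] 5.4667
-65.32521071005411
0.698 [ 0.50162168 -0.14382063  0.182     ] (np.float64(175.92714244834445), np.float64(274.7271725984749)) (np.float64(201.3586766337411), np.float64(167.0493140259735))
0.873 [ 0.51130938 -0.15621331  0.182     ] (np.float64(203.32005376275475), np.float64(268.76952237397046)) (np.float64(195.1708437103876), np.float64(167.69777461639583))
0.908 [ 0.5134987 -0.1584779  0.182    ] (np.float64(208.63781987012038), np.float64(267.04459287243964)) (np.float64(193.94150825471934), np.float64(167.88450456397698))
```

View pics/wrist4.png

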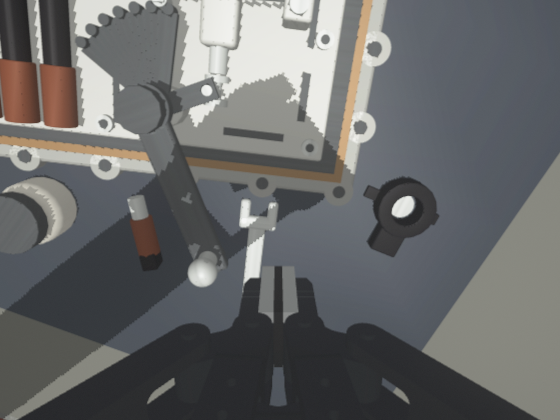

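Request:
servo_tool(
  moves=[
    [0,[-0.015,0.001,0],[0,0,0]],
    [0,[0,0,0],[0,0,0]],
    [0,[0,0,-0.025],[0,0,0]],
    [0,[0,0,-0.025],[0,0,0]],
    [0,[0,0,0],[0,0,0]],
  ],
)

```text
time: 5.98
tool_pos: [0.522, -0.1838, 0.184]
ee_rot: [-0.688, -0.153, 0.693, -0.15]
wrist_force: [-1.6, -0.4, -2.4]
grip_width: 0.0002
```

Request:
servo_tool(
  moves=[
    [0,[-0.001,0.002,0],[0,0,0]],
    [0,[-0.001,0.002,0],[0,0,0]],
    [0,[-0.0005,0.001,0],[0,0,0]],
  ],
)

```text
time: 6.23
tool_pos: [0.5232, -0.1808, 0.1914]
ee_rot: [0.692, 0.151, -0.69, 0.152]
wrist_force: [0.7, -0.3, 0.7]
grip_width: 0.0001
```

```bash
python3 - <<'E'
from h import *
import cv2
s=robot.sense();print(s["tool_pos"],s["wrist_force"],s["time"])
im=robot.capture("wrist"); cv2.imwrite(f"pics/wrist5.png",im[:,:,::-1])
E
```

```text
[ 0.52315464 -0.18077618  0.19140965] [ 0.67869505 -0.27991548  0.65912557] 6.2333
```

View pics/wrist5.png

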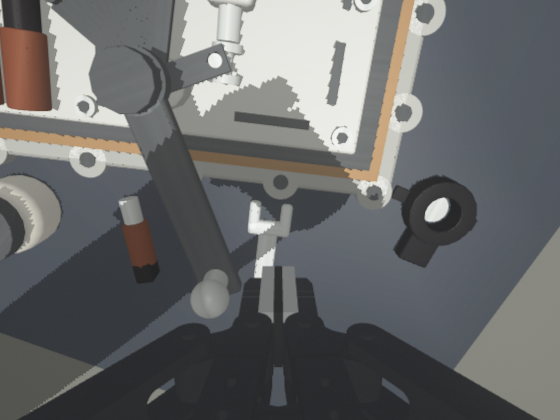

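Request:
servo_tool(
  moves=[
    [0,[-0.0007,0.0013,0],[0,0,0]],
    [0,[-0.0007,0.0013,0],[0,0,0]],
    [0,[-0.0007,0.0013,0],[0,0,0]],
    [0,[-0.0007,0.0013,0],[0,0,0]],
  ],
)

```text
time: 6.62
tool_pos: [0.5195, -0.1756, 0.1896]
ee_rot: [0.691, 0.151, -0.691, 0.151]
wrist_force: [0.7, 0.2, 0.6]
grip_width: 0.0003
```

Request:
servo_tool(
  moves=[
    [0,[-0.0007,0.0013,0],[0,0,0]],
    [0,[-0.0007,0.0013,0],[0,0,0]],
  ],
)

```text
time: 6.78
tool_pos: [0.5184, -0.1737, 0.1896]
ee_rot: [0.691, 0.151, -0.69, 0.152]
wrist_force: [1.2, -5.3, -1.1]
grip_width: -0.0004
```

Request:
servo_tool(
  moves=[
    [0,[-0.0007,0.0013,0],[0,0,0]],
    [0,[-0.0007,0.0013,0],[0,0,0]],
  ],
)

```text
time: 6.95
tool_pos: [0.5165, -0.1713, 0.1894]
ee_rot: [-0.69, -0.151, 0.691, -0.152]
wrist_force: [-0.7, -3.9, 0.3]
grip_width: 0.0
```

Request:
servo_tool(
  moves=[
    [0,[-0.0007,0.0013,0],[0,0,0]],
    [0,[-0.0007,0.0013,0],[0,0,0]],
  ],
)

```text
time: 7.12
tool_pos: [0.5151, -0.1676, 0.1893]
ee_rot: [-0.691, -0.152, 0.691, -0.151]
wrist_force: [-0.1, -1.1, 0.4]
grip_width: 0.0003
```

Request:
servo_tool(
  moves=[
    [0,[-0.0007,0.0013,0],[0,0,0]],
    [0,[-0.0007,0.0013,0],[0,0,0]],
  ],
)

```text
time: 7.28
tool_pos: [0.5138, -0.1644, 0.1891]
ee_rot: [0.691, 0.152, -0.691, 0.151]
wrist_force: [-0.0, 0.1, -0.2]
grip_width: 0.0001
```

Request:
servo_tool(
  moves=[
    [0,[-0.0007,0.0013,0],[0,0,0]],
    [0,[-0.0007,0.0013,0],[0,0,0]],
  ],
)

```text
time: 7.45
tool_pos: [0.5124, -0.1621, 0.1891]
ee_rot: [-0.691, -0.152, 0.691, -0.151]
wrist_force: [-0.1, -0.5, -0.4]
grip_width: -0.0003
```

Request:
servo_tool(
  moves=[
    [0,[-0.0007,0.0013,0],[0,0,0]],
    [0,[-0.0007,0.0013,0],[0,0,0]],
  ],
)

```text
time: 7.62
tool_pos: [0.5113, -0.1603, 0.1893]
ee_rot: [0.691, 0.151, -0.69, 0.152]
wrist_force: [1.1, -3.6, -2.3]
grip_width: -0.0001
```

Request:
servo_tool(
  moves=[
    [0,[-0.0007,0.0013,0],[0,0,0]],
    [0,[-0.0007,0.0013,0],[0,0,0]],
  ],
)

```text
time: 7.78
tool_pos: [0.5096, -0.1578, 0.1893]
ee_rot: [-0.691, -0.151, 0.691, -0.152]
wrist_force: [-0.6, -2.6, -0.7]
grip_width: -0.0001
```

Request:
servo_tool(
  moves=[
    [0,[-0.0007,0.0013,0],[0,0,0]],
    [0,[-0.0007,0.0013,0],[0,0,0]],
  ],
)

```text
time: 7.95
tool_pos: [0.508, -0.1546, 0.1893]
ee_rot: [-0.691, -0.152, 0.691, -0.151]
wrist_force: [-0.3, -0.9, 1.1]
grip_width: 0.0
```

```bash
python3 - <<'E'
from h import *
import cv2
s=robot.sense();print(s["tool_pos"],s["wrist_force"],s["time"]);T=pose(s)
im=robot.capture("wrist"); cv2.imwrite(f"pics/wrist6.png",im[:,:,::-1])
for q in(.873,.698,.524,.349):
    a=.314+np.pi-.436+q; b=np.array([.5771+.09*np.cos(a),-.0948+.09*np.sin(a),.182]); print(q,b,proj("wrist",b,T))
E
```

```text
[ 0.50804211 -0.15455713  0.18928016] [-0.31697671 -0.9473264   1.11182253] 7.95
0.873 [ 0.51130938 -0.15621331  0.182     ] (np.float64(283.78150122925024), np.float64(291.00502817332017))
0.698 [ 0.50162168 -0.14382063  0.182     ] (np.float64(246.37382427550824), np.float64(298.7927452653697))
0.524 [ 0.49427477 -0.13001337  0.182     ] (np.float64(208.39662380698695), np.float64(300.70454023098614))
0.349 [ 0.48940886 -0.115055    0.182     ] (np.float64(169.93772160515766), np.float64(296.769945198978))
```

View pics/wrist6.png

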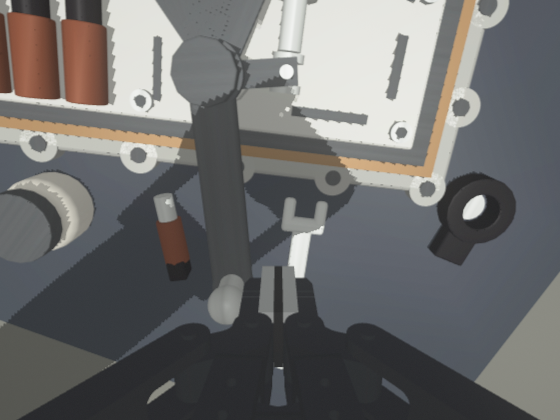

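Request:
servo_tool(
  moves=[
    [0,[-0.0007,0.0013,0],[0,0,0]],
    [0,[-0.0007,0.0013,0],[0,0,0]],
  ],
)

```text
time: 8.17
tool_pos: [0.5069, -0.1517, 0.1893]
ee_rot: [0.691, 0.152, -0.691, 0.151]
wrist_force: [-0.2, -0.2, 0.1]
grip_width: -0.0001
```

Request:
servo_tool(
  moves=[
    [0,[-0.0007,0.0013,0],[0,0,0]],
    [0,[-0.0007,0.0013,0],[0,0,0]],
  ],
)

```text
time: 8.33
tool_pos: [0.5054, -0.1492, 0.1893]
ee_rot: [0.691, 0.152, -0.691, 0.151]
wrist_force: [-0.3, -0.3, -1.1]
grip_width: 0.0001
```

Request:
servo_tool(
  moves=[
    [0,[-0.0007,0.0013,0],[0,0,0]],
    [0,[-0.0007,0.0013,0],[0,0,0]],
  ],
)

```text
time: 8.5
tool_pos: [0.5042, -0.147, 0.1893]
ee_rot: [0.691, 0.151, -0.691, 0.152]
wrist_force: [0.7, -2.2, -0.8]
grip_width: -0.0001
```

Request:
servo_tool(
  moves=[
    [0,[-0.0007,0.0013,0],[0,0,0]],
  ],
)

```text
time: 8.58
tool_pos: [0.5038, -0.1462, 0.1894]
ee_rot: [0.691, 0.151, -0.69, 0.152]
wrist_force: [2.2, -3.9, -2.6]
grip_width: 0.0002
```

```bash
python3 - <<'E'
from h import *
import cv2
s=robot.sense();print(s["tool_pos"],s["wrist_force"],s["time"]);T=pose(s)
im=robot.capture("wrist"); cv2.imwrite(f"pics/wrist7.png",im[:,:,::-1])
for q in(.873,.698,.524,.349):
    a=.314+np.pi-.436+q; b=np.array([.5771+.09*np.cos(a),-.0948+.09*np.sin(a),.182]); print(q,b,proj("wrist",b,T))
E
```

```text
[ 0.50376512 -0.14620083  0.18944135] [ 2.17541415 -3.93320678 -2.57038556] 8.5833
0.873 [ 0.51130938 -0.15621331  0.182     ] (np.float64(306.78047824560315), np.float64(289.92667549016016))
0.698 [ 0.50162168 -0.14382063  0.182     ] (np.float64(269.2112554428764), np.float64(297.77908147101164))
0.524 [ 0.49427477 -0.13001337  0.182     ] (np.float64(231.17918762863644), np.float64(299.75115077669216))
0.349 [ 0.48940886 -0.115055    0.182     ] (np.float64(192.7724723973397), np.float64(295.8667599718368))
```

View pics/wrist7.png

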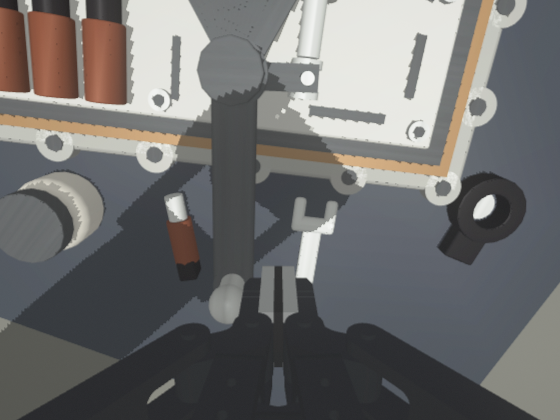

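Request:
servo_tool(
  moves=[
    [0,[-0.0005,0.0009,0],[0,0,0]],
    [0,[-0.0005,0.0009,0],[0,0,0]],
  ],
)

```text
time: 8.8
tool_pos: [0.5026, -0.1441, 0.1894]
ee_rot: [0.691, 0.151, -0.691, 0.151]
wrist_force: [1.4, -3.5, -1.2]
grip_width: 0.0001
```

Request:
servo_tool(
  moves=[
    [0,[-0.0005,0.0009,0],[0,0,0]],
    [0,[-0.0005,0.0009,0],[0,0,0]],
  ],
)

```text
time: 8.97
tool_pos: [0.5014, -0.1418, 0.1894]
ee_rot: [0.691, 0.152, -0.691, 0.151]
wrist_force: [0.5, -0.9, 0.2]
grip_width: 0.0
```

Request:
servo_tool(
  moves=[
    [0,[-0.0005,0.0009,0],[0,0,0]],
  ],
)

```text
time: 9.05
tool_pos: [0.5008, -0.1408, 0.1894]
ee_rot: [-0.691, -0.152, 0.691, -0.151]
wrist_force: [1.4, -0.7, -0.6]
grip_width: 0.0001
```

Request:
servo_tool(
  moves=[
    [0,[-0.0005,0.0009,0],[0,0,0]],
  ],
)

```text
time: 9.13
tool_pos: [0.5002, -0.1399, 0.1893]
ee_rot: [-0.691, -0.152, 0.691, -0.151]
wrist_force: [0.5, 0.4, -0.3]
grip_width: -0.0001
```

```bash
cat > look.py <<'E'
import sys
from h import *
import cv2
s=robot.sense();print(s["tool_pos"],s["wrist_force"],s["time"]);T=pose(s)
im=robot.capture("wrist"); cv2.imwrite(f"pics/wrist{sys.argv[1]}.png",im[:,:,::-1])
for q in(.698,.524,.436,.349,.175):
    a=.314+np.pi-.436+q; b=np.array([.5771+.09*np.cos(a),-.0948+.09*np.sin(a),.182]); print(q,b,proj("wrist",b,T))
E
python3 look.py 8
```

```text
[ 0.50019915 -0.13990302  0.1893064 ] [ 0.50602763  0.36393284 -0.25399662] 9.1333
0.698 [ 0.50162168 -0.14382063  0.182     ] (np.float64(286.8889454543938), np.float64(296.6375359453805))
0.524 [ 0.49427477 -0.13001337  0.182     ] (np.float64(248.75862726653597), np.float64(298.54564232784685))
0.436 [ 0.49150049 -0.1225979   0.182     ] (np.float64(229.42924161163586), np.float64(297.2906855051674))
0.349 [ 0.48940886 -0.115055    0.182     ] (np.float64(210.37630325124923), np.float64(294.583314512033))
0.175 [ 0.48722638 -0.09956777  0.182     ] (np.float64(172.7044540583084), np.float64(284.7848787479611))
```

View pics/wrist8.png

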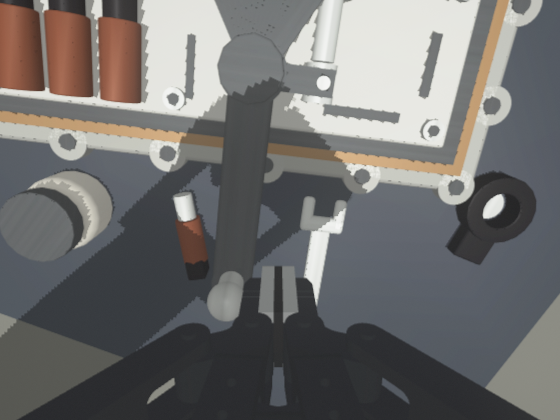

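Request:
servo_tool(
  moves=[
    [0,[-0.0003,0.0005,0],[0,0,0]],
    [0,[0,0,0],[0,0,0]],
  ],
)

```text
time: 9.35
tool_pos: [0.4998, -0.1395, 0.1891]
ee_rot: [-0.69, -0.152, 0.691, -0.151]
wrist_force: [-0.6, 0.5, -0.7]
grip_width: 0.0002
```

```bash
python3 look.py 9
```

```text
[ 0.49980905 -0.1395011   0.18914288] [-0.61885195  0.5023768  -0.7428814 ] 9.35
0.698 [ 0.50162168 -0.14382063  0.182     ] (np.float64(288.192069237927), np.float64(296.4456264621795))
0.524 [ 0.49427477 -0.13001337  0.182     ] (np.float64(250.00483540786232), np.float64(298.35956214036474))
0.436 [ 0.49150049 -0.1225979   0.182     ] (np.float64(230.6487816872749), np.float64(297.10431076307145))
0.349 [ 0.48940886 -0.115055    0.182     ] (np.float64(211.57076887831184), np.float64(294.39442589620523))
0.175 [ 0.48722638 -0.09956777  0.182     ] (np.float64(173.85235662142108), np.float64(284.5839207130485))
```

View pics/wrist9.png

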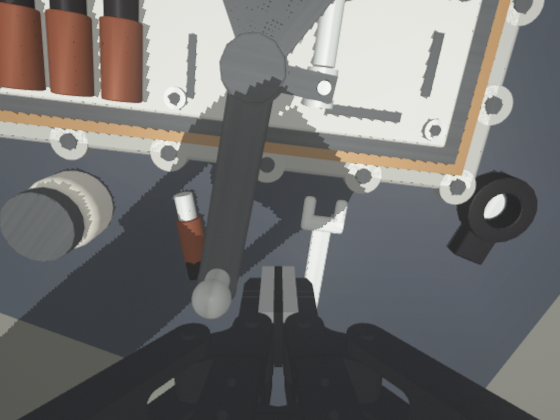

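Third click seen: the ball at pixel (211,299) is on the neutral prediction, with a gap to the finger. Withdrawing.

Request:
servo_tool(
  moves=[
    [0,[0.003,-0.006,0],[0,0,0]],
    [0,[0.005,-0.01,0],[0,0,0]],
    [0,[0.003,-0.006,0.01],[0,0,0]],
    [0,[0,0,0.03],[0,0,0]],
    [0,[0,0,0.03],[0,0,0]],
  ],
)

```text
time: 9.82
tool_pos: [0.5106, -0.1626, 0.2589]
ee_rot: [-0.69, -0.152, 0.692, -0.15]
wrist_force: [0.2, -0.9, 0.8]
grip_width: 0.0001
```

Request:
servo_tool(
  moves=[
    [0,[0,-0.03,0.03],[0,0,0]],
    [0,[-0.01,-0.035,0.01],[0,0,0]],
    [0,[-0.01,-0.035,0],[0,0,0]],
    [0,[-0.01,-0.03,0],[0,0,0]],
    [0,[0,0,0],[0,0,0]],
  ],
)

```text
time: 10.23
tool_pos: [0.4797, -0.2967, 0.3]
ee_rot: [-0.691, -0.148, 0.691, -0.15]
wrist_force: [-0.7, 0.2, -0.9]
grip_width: -0.0002
```

Request:
servo_tool(
  moves=[
    [0,[0,0,0],[0,0,0]],
    [0,[0,0,0],[0,0,0]],
    [0,[0,0,0],[0,0,0]],
  ],
)

```text
time: 10.48
tool_pos: [0.4815, -0.2907, 0.2989]
ee_rot: [0.691, 0.152, -0.691, 0.152]
wrist_force: [1.1, 0.1, -1.0]
grip_width: 0.0002
```

```bash
python3 look.py 10; python3 - <<'E'
from h import *
import cv2
for n in("top","scene"):
    im=robot.capture(n)[:,:,::-1].copy(); cv2.imwrite(f"pics/{n}10.png",im)
    if n=="top":
        d=cv2.absdiff(im,cv2.imread("pics/top0.png")).max(2); print("drv diff",(d[160:280,195:265]>60).sum())
        cv2.imwrite("pics/topc10.png",cv2.resize(im[95:305,250:470],None,fx=2.8,fy=2.8,interpolation=cv2.INTER_CUBIC))
for q in(.175,.349,.524):
    a=.314+np.pi-.436+q; b=np.array([.5771+.09*np.cos(a),-.0948+.09*np.sin(a),.182]); u,v=proj("top",b);print(q,(u-250)*2.8,(v-95)*2.8)
E
```

```text
[ 0.48147328 -0.29074115  0.29893888] [ 1.07661108  0.09300152 -0.99330768] 10.4833
0.698 [ 0.50162168 -0.14382063  0.182     ] (np.float64(76.49503844538381), np.float64(90.27525092915741))
0.524 [ 0.49427477 -0.13001337  0.182     ] (np.float64(51.70003227028377), np.float64(91.77340033880405))
0.436 [ 0.49150049 -0.1225979   0.182     ] (np.float64(38.85045338450567), np.float64(90.78289550208393))
0.349 [ 0.48940886 -0.115055    0.182     ] (np.float64(26.024046743329905), np.float64(88.65115545117274))
0.175 [ 0.48722638 -0.09956777  0.182     ] (np.float64(0.2529705217029914), np.float64(80.97045608134695))
drv diff 0
0.175 317.675226745934 374.13588369347025
0.349 338.6686876824605 371.47952203405737
0.524 358.92489039126536 365.17410227787565
```

View pics/topc10.png

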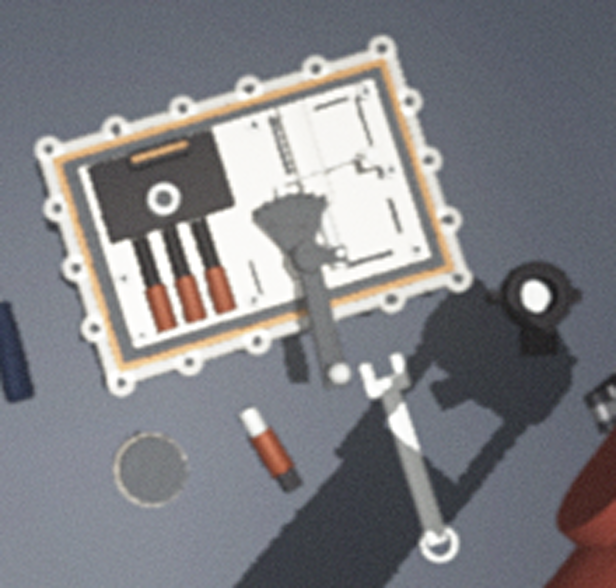

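View pics/scene10.png

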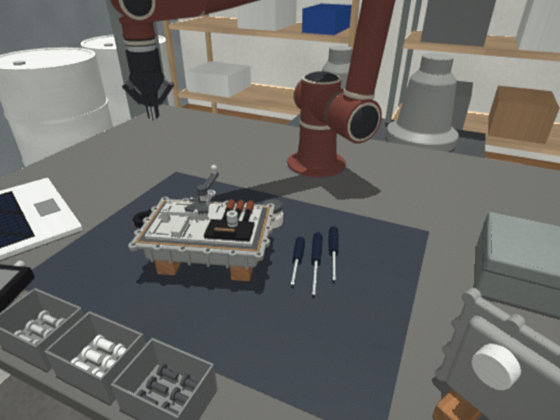

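The top view shows the ball at crop pixel (339,372), against (339,371) predicted for neutral. Every other object is where it was in the first picture.

```bash
python3 -c "
from cell import robot
print(robot.job_done())"
```

```text
the job is handed in; nothing more can be done
None
```

The selector is in neutral, and I handed the job in at about 10.6 s.

- **To the low-gear stop:** I found the lever in second. With the shut fingertips I pushed the ball counter-clockwise until the arm stalled at about 10 N. The wrist picture put the lever at the solid stop, q about 0.908. Once released, it sprang back to low.
- **Back three clicks:** I pushed from the other side and counted low to second, second to drive, and drive to neutral. The force rose to about 4–5 N in each notch and fell to nothing at each click. Wrist pictures confirmed the drive and neutral notches. I stopped as the third click sprang ahead of the finger, then withdrew.
- **Last checks:** With the arm clear, the top view shows the ball within about a pixel of the place predicted for neutral (q 0.349). The wrist force is back to its noise of about 1 N. Nothing else looks moved compared with the first top picture. I compared pixels only around the screwdrivers, with no change; the rest I judged by eye.

No check failed. The ball sat 3–5 pixels from prediction in several wrist pictures, which is within the 2 mm calibration.

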